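# Lock a wax blank in the carving jig with its keeper plate

## Robot

A 7-joint arm with a two-finger parallel gripper is mounted at the origin on a cart in front of the work surface, level with it; the furniture and walls round the work are solid. World frame = base frame: x ahead of the robot, y to its left, z up, the work surface at z = 0. Lengths are in m, angles in rad, forces in N, time in s.
With the tool pointing down it reaches from about 0.4 to 0.85 m from the base axis. Payload 4.5 kg.
Tool frame: the origin (TCP) lies at the very end of the fingers, on their centre line; the grasp point (between the pads) lies 19 mm behind it; z points along the fingers, y is the line along which they close (so a half turn about z gives the same grasp; the last joint's range is limited). The gripper opens to 88 mm and grips with 3 to 60 N. Pads are 18 mm wide; open, the fingers measure 123 mm over their backs; the gripper's body (75 mm by 187 mm) begins 45 mm behind the grasp point.
Start: joints at [1.234, 0.689, -0.195, 1.565, 0.157, 0.902, -0.215], TCP at [0.227, -0.583, 0.239] pointing down, gripper open.
Joint ranges: [-3.01, 3.01], [-0.46, 2.08], [-1.47, 1.51], [0.13, 2.56], [-1, 4.14], [0.04, 2.09], [-2.66, 2.66]. Speed limits (rad/s): [2.57, 2.57, 3.14, 3.14, 3.14, 3.14, 3.14].

## Interface

Orientations are given as a unit quaternion [x, y, z, w].
In Python, from plant import r gives the robot as it stands. The module is installed in compiled form; this text tells all that it offers.
- The arm moves only by the tool step_arm, never from a script. Its argument "increments" is a list of rows, each a list of 2 entries, a list of its own where there are three numbers: the shift along the world's x, y, z in cm, then the turn, a rotation vector about the world's x, y, z in degrees. A call has exactly 10 rows; each row shifts and turns the commanded pose from where the row before left it; what a row does not reach is not made up. A row lasts 1/10 s, in which the tool goes at most 50 mm and 8.59 degrees, less where a joint would pass 70% of its speed; a pose out of reach is approached as far as the arm can. A call is refused whole if a number of a shift passes 5 or a number of a turn 8.59, either way. A call with a gripper value outside its range is refused whole. "fingers" is the opening, from 0 (shut) to 1 (fully open), set as the call begins (left out, the last holds). The fingers move at their own pace and stop on an object; "grip_force" is the grip in N (left out, the last holds). Time passes only in rows, so rows that do not move let the fingers close, or fill a call up. It gives the time, the measured TCP pose, the force, the opening and the grip force at its end, in the units of the state.
- r.get_state(): the state, without advancing time (a new reading comes with each control period).
- r.snapshot(name): name is "scene" or "top" or "wrist"; returns (picture, depth): 480x640x3 uint8, red, green, blue; 480x640 float32, m along the optical axis (not along the pixel's ray), 0 where there is no reading.
- r.calibration(name): a dict with "fov_y" (degrees; the focal length in pixels is half the picture's height over the tangent of half this angle, whatever the lens; pixels are square), "cx", "cy" (the principal point, pixels), "R" (3x3) and "t" (3): a world point X has camera coordinates R X + t. Camera axes: x right, y down, z forward; pixel columns grow to the right and rows downward; lengths in m; the calibration is good to about 2 mm. A picture is of the moment at which its call begins: read the wrist's pose just before it. calibration takes no time and is no camera call; for the wrist camera it gives the pose at the moment of the call.
- r.finish_job(): hands the job in; it is judged then, once.
The state is a dict: "clock": time; "q": joint angles; "qd": joint speeds; "joint_torque": joint torques, N m; "tool_pos": TCP position; "eef_rot": TCP orientation; "contact_force": force on the tool from outside, world axes, zero at the start; "moment": the same for the moment, N m; "opening": opening from 0.0 (shut) to 1.0 (fully open); "finger_force": force on a finger pad.
Only numpy, scipy, OpenCV 4.12 (cv2) and the standard library are available. Lean on these libraries where they do the work, as an engineer would, in place of code of your own. Each camera call takes 0.05 s, during which the arm holds its last target. There are 200 camera calls.

## Task

Lay the teal wax block flat in the jig's nest between the four brass corners. Then hook the keeper plate's oblong eye onto the T-headed stud: tilt it past the long head, then lay it level with its tail across the wax and both ends of the head overlapping the plate. Let go, and leave the other tools where they lie.

Things in the scene. Friction and masses are not known exactly. Their poses are not given: they have to be found in the camera images.
- jig: fixed carving jig: a dark wooden board 184 (x) x 100 (y) x 12 mm; origin at the centre of its underside on the bench, z up. At its -x end (towards the robot, within about 20 degrees) a T-headed stud, at its +x end the nest
- stud (a point): on the jig, 45 mm to -x of its origin: foot of the T-headed stud, centre of the top of a dark steel riser (56 x 56 mm, top 26 mm above the bench). Axes as the jig's. A round stem, 10 mm thick, rises 22 mm from here to the underside of the head: a steel bar 56 mm long (jig's x), 14 mm wide, 7 mm thick, centred over the stem, its top 29 mm above this point
- nest (a point): on the jig, 45 mm to +x of its origin: centre of the nest's floor (the board's top, 12 mm above the bench). Axes as the jig's. Four brass corner angles, 8 mm high, enclose 36 mm (x) by 80 mm (y); the middle 56 mm of the long sides is open for fingers. Wax lying here comes level with the riser's top
- blank_centre (a point): centre of the loose teal wax block, 28 (x) x 72 (y) x 14 (z) mm, 60 g or so, lying flat on the bench left or right of the jig; the block's long side is its y axis
- keeper_grip (a point): point on the loose keeper plate's red upright grip, 30 mm above the plate's underside. Axes: x along the plate from eye to tail, z up. The grip is a bar 36 (x) x 16 (y) mm rising to 45 mm above the underside, on a black foot 48 x 22 mm, reaching 8 mm; take it across the 16 mm. The keeper starts flat on the bench left or right of the jig, eye end towards the robot within 35 degrees
- eye (a point): centre of the keeper's oblong eye, at half the plate's thickness; axes as the keeper's; 57 mm to -x of point keeper_grip and 27.5 mm below it. A through slot 42 mm long (x), 24 mm wide (y), with 12 mm of plate beyond its -x end and 11 mm on either side. When the keeper is home this point is on the stud's axis, 2.5 mm above point stud
- ring_clamp: wooden ring clamp, brown rod 134 x 27 mm with a brass band, lying at the bench's near edge, a bystander; its origin is under its centre
- flux_pot: small grey-beige pot, 45 mm across, 31 mm tall, near the bench's front edge, a bystander; its origin is under its centre
- caliper: steel caliper, 190 x 53 x 8 mm, lying at the bench's near edge, a bystander; its origin is under its centre
- red_pliers: red-handled pliers, 164 x 44 x 12 mm, lying beyond the jig, a bystander; its origin is under its centre
- black_pliers: black-handled pliers, 164 x 44 x 12 mm, lying at the far right, a bystander; its origin is under its centre
- tail (a point): middle of the keeper plate's tail edge (its +x end), at half thickness, 56 mm to +x of point keeper_grip; axes as the keeper's. The plate is aluminium, 146 (x) x 46 (y) x 5 mm, with the grip about 160 g
There are look-alikes about, which are no part of the job. Leave any red or white look-alike of the part that bears blank_centre alone.

How it is judged:
By the outcome, as a careful person would: the job done as asked, in the order asked, and still so for the second after the job is handed in, with the robot touching nothing.
It also fails if it takes over 69 s, if anything falls off the work surface, if the arm or the gripper's body presses on something with over 40 N, if the wrist force passes 120 N, or if a joint passes its speed limit or range.

## Working session

There is one attempt and no reset: what is moved stays moved. The work goes in short steps, Python scripts to look and compute and a tool call to move; the robot and the scene stay as the last step left them, time stands still between calls to the robot, and variables do not carry over. Pictures are saved under pics/ and viewed, at most 10 in all, crops included, and the job is handed in when it is done.

Besides the shell and the picture viewer there is one more tool, called after "Request:" as name([rows], argument=value, ...), one row to a line, values as JSON. step_arm: Moves the arm, as the interface text tells. Its arguments: {"type":"object","properties":{"increments":{"type":"array","items":{"type":"array"}},"fingers":{"type":"number"},"grip_force":{"type":"number"}},"required":["increments"]}

```bash
mkdir -p pics; cat > h.py <<'E'
from plant import r
import numpy as np, cv2
from scipy.spatial.transform import Rotation as Ro
def snap(cam,name=None):
    c=r.calibration(cam); p,d=r.snapshot(cam)
    np.savez('/tmp/%s.npz'%(name or cam),p=p,d=d,R=c['R'],t=c['t'],f=240/np.tan(np.radians(c['fov_y'])/2),cx=c['cx'],cy=c['cy'])
    cv2.imwrite('pics/%s.png'%(name or cam),p[:,:,::-1]); return p,d
def load(n): return np.load('/tmp/%s.npz'%n)
def pts(z):
    v,u=np.mgrid[:480,:640]; d=z['d']
    X=np.stack([(u-z['cx'])/z['f']*d,(v-z['cy'])/z['f']*d,d],-1)
    return (X-z['t'])@z['R']
def onplane(z,uv,h):
    uv=np.atleast_2d(uv).astype(float)
    ray=np.c_[(uv[:,0]-z['cx'])/z['f'],(uv[:,1]-z['cy'])/z['f'],np.ones(len(uv))]@z['R']
    c=-z['R'].T@z['t']; return c+ray*((h-c[2])/ray[:,2])[:,None]
E
python3 - <<'E'
from h import *
snap('top');snap('scene')
s=r.get_state();print(s['tool_pos'],s['eef_rot'],s['opening'],s['clock'])
for n in('top','scene'):
    z=load(n);print(n,z['f'],z['R'].round(3).tolist(),z['t'],-z['R'].T@z['t'])
E
```

```text
[ 0.22623874 -0.58202396  0.23799736] [ 9.82854200e-01  1.84382640e-01 -2.16674697e-04 -7.85639651e-04] 1.0013594476324204 0.1
top 437.4635582207446 [[-0.019, -1.0, -0.008], [-0.996, 0.02, -0.085], [0.086, 0.006, -0.996]] [-0.04931201  0.57641137  1.10272648] [ 0.47896809 -0.06725127  1.14749914]
scene 577.0868529667555 [[-0.885, -0.466, 0.011], [-0.345, 0.64, -0.686], [0.313, -0.611, -0.727]] [0.44066829 0.27309234 1.13850753] [0.12801713 0.72583019 1.01081626]
```

View pics/top.png

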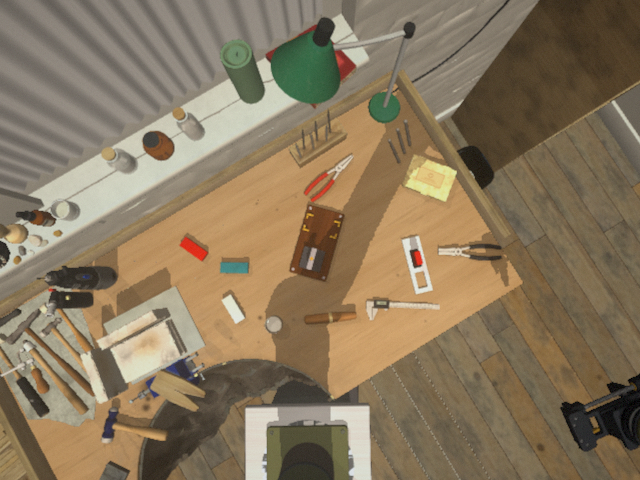

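View pics/scene.png

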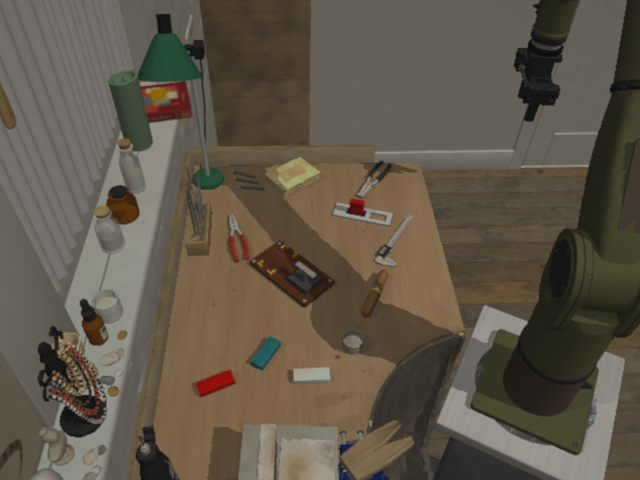

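Top view: teal block at (235,267), jig at (317,242) with its nest end at the upper right (325,220), keeper at (416,265) with its eye end near (419,285), flux pot at (273,324). I'll measure on an enlarged crop and by segmentation.

```bash
python3 - <<'E'
from h import *
z=load('top');P=pts(z);p=z['p'].astype(int)
hsv=cv2.cvtColor(z['p'],cv2.COLOR_RGB2HSV)
def rect(m,name):
    n,l,st,c=cv2.connectedComponentsWithStats(m.astype(np.uint8)); k=1+np.argmax(st[1:,4])
    Q=P[l==k]; Q=Q[np.isfinite(Q).all(1)]; h=np.median(Q[:,2]); 
    vv,uu=np.nonzero(l==k); W=onplane(z,np.c_[uu,vv],h)
    rr=cv2.minAreaRect((W[:,:2]*1000).astype(np.float32)); print(name,len(Q),'h',h.round(4),rr, 'mean',Q.mean(0))
roi=np.zeros((480,640),bool); roi[180:340,170:450]=1
rect(roi&(abs(hsv[...,0].astype(int)-95)<12)&(hsv[...,1]>90),'teal')
r2=np.zeros_like(roi); r2[225:300,395:436]=1
rect(r2&((P[...,2]>0.003)&(P[...,2]<.2)),'keeper')
rect(r2&(hsv[...,1]<60)&(hsv[...,2]>140),'plate')
rect(r2&((hsv[...,0]<8)|(hsv[...,0]>172))&(hsv[...,1]>160),'grip')
rj=np.zeros_like(roi); rj[195:290,280:355]=1
rect(rj&((P[...,2]>0.007)&(P[...,2]<.2)),'jig')
rect(rj&((P[...,2]>0.04)&(P[...,2]<.2)),'head')
rect(rj&((P[...,2]>0.021)&(P[...,2]<.2)),'riser')
a=cv2.resize(z['p'][195:300,280:440],None,fx=5,fy=5,interpolation=cv2.INTER_CUBIC)
cv2.imwrite('pics/c1.png',a[:,:,::-1])
E
```

```text
teal 251 h 0.0124 ((507.2427673339844, 179.93270874023438), (67.94268798828125, 23.301204681396484), 88.89246368408203) mean [0.50799411 0.17821941 0.0169552 ]
keeper 574 h 0.0053 ((505.60003662109375, -296.58795166015625), (145.28231811523438, 48.46167755126953), 12.414834976196289) mean [ 0.51257496 -0.29349952  0.01212098]
plate 700 h 0.0033 ((506.7882080078125, -295.1454162597656), (147.22154235839844, 47.09492874145508), 12.384501457214355) mean [ 0.50909541 -0.2935998   0.0047799 ]
grip 95 h 0.0427 ((522.0114135742188, -288.4272766113281), (36.527400970458984, 18.998470306396484), 12.00479793548584) mean [ 0.52228873 -0.28969613  0.03952073]
jig 2523 h 0.0113 ((567.560546875, -36.27863311767578), (99.58316040039062, 183.15028381347656), 73.31492614746094) mean [ 0.56655062 -0.03623397  0.01489135]
head 124 h 0.0537 ((524.9374389648438, -23.40549659729004), (13.764856338500977, 55.248199462890625), 73.0745620727539) mean [ 0.52505665 -0.02348876  0.05340599]
riser 464 h 0.0252 ((525.3945922851562, -23.481346130371094), (55.79556655883789, 57.38948440551758), 73.00811004638672) mean [ 0.52452252 -0.02353003  0.03215333]
```

View pics/c1.png

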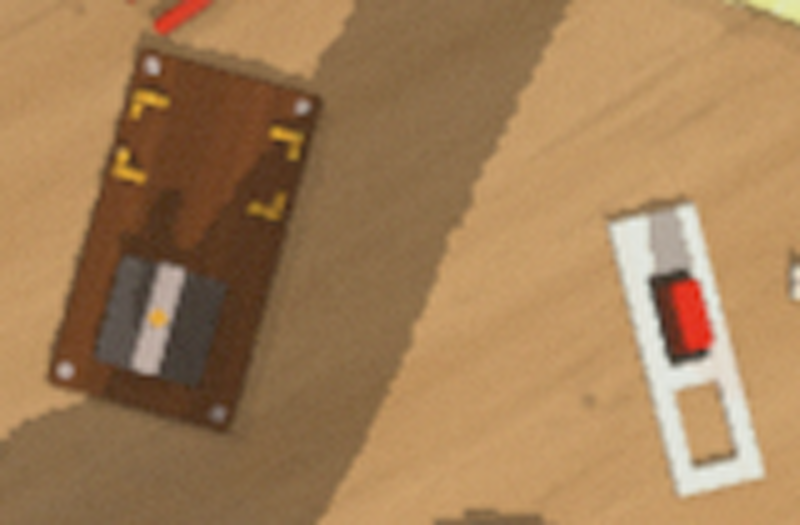

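Crop: the jig's nest is at the upper end, the T-head stripe lies along the jig's x at (158,318), and the keeper's eye is at its lower end (705,425). Estimates: jig yaw -16.8°, stud (0.525,-0.0234), nest (0.6105,-0.049), teal block (0.508,0.179) at yaw -1°, keeper grip (0.523,-0.291) at yaw +12.4°. I'll move above the block.

Request:
step_arm([
  [[2.8,3.4,-0.2],[0,0,3.6]],
  [[2.8,3.4,-0.2],[0,0,3.6]],
  [[2.8,3.4,-0.2],[0,0,3.6]],
  [[2.8,3.4,-0.2],[0,0,3.6]],
  [[2.8,3.4,-0.2],[0,0,3.6]],
  [[2.8,3.4,-0.2],[0,0,3.6]],
  [[2.8,3.4,-0.2],[0,0,3.6]],
  [[2.8,3.4,-0.2],[0,0,3.6]],
  [[2.8,3.4,-0.2],[0,0,3.6]],
  [[2.8,3.4,-0.2],[0,0,3.6]],
], fingers=0.7)

```text
clock: 1.1
tool_pos: [0.5072, -0.241, 0.2184]
eef_rot: [0.877, 0.48, -0.0, -0.0]
contact_force: [0.3, -0.5, -0.5]
opening: 0.702
finger_force: 0.0
```

Request:
step_arm([
  [[0,4.2,-0.2],[0,0,3.2]],
  [[0,4.2,-0.2],[0,0,3.2]],
  [[0,4.2,-0.2],[0,0,3.2]],
  [[0,4.2,-0.2],[0,0,3.2]],
  [[0,4.2,-0.2],[0,0,3.2]],
  [[0,4.2,-0.2],[0,0,3.2]],
  [[0,4.2,-0.2],[0,0,3.2]],
  [[0,4.2,-0.2],[0,0,3.2]],
  [[0,4.2,-0.2],[0,0,3.2]],
  [[0,4.2,-0.2],[0,0,3.2]],
])

```text
clock: 2.1
tool_pos: [0.5061, 0.1789, 0.1984]
eef_rot: [0.711, 0.703, -0.0, 0.0]
contact_force: [0.2, -0.5, 0.3]
opening: 0.701
finger_force: 0.0
```

```bash
cat >> h.py <<'E'
def st():
    s=r.get_state(); R=Ro.from_quat(s['eef_rot']).as_matrix(); y=R[:,1]
    print('t',round(s['clock'],2),'pos',np.round(s['tool_pos'],4),'closing deg',np.degrees(np.arctan2(y[1],y[0])).round(2),'z',R[:,2].round(3),'F',np.round(s['contact_force'],1),'op',round(s['opening'],3),'ff',s['finger_force'])
    return s,R
E
python3 - <<'E'
from h import *
st()
p,d=snap('wrist','w1')
z=load('w1');P=pts(z);hsv=cv2.cvtColor(p,cv2.COLOR_RGB2HSV)
m=(abs(hsv[...,0].astype(int)-95)<12)&(hsv[...,1]>90)&(d>0)
n,l,s,c=cv2.connectedComponentsWithStats(m.astype(np.uint8));k=1+np.argmax(s[1:,4])
m=(l==k)&(P[...,2]>.011); Q=P[m];print(len(Q),np.median(Q[:,2]),s[k],cv2.minAreaRect((Q[:,:2]*1000).astype(np.float32)))
E
```

```text
t 2.1 pos [0.5061 0.1789 0.1984] closing deg -0.63 z [-0. -0. -1.] F [ 0.2 -0.5  0.3] op 0.701 ff 0.0
2109 0.013672990167442774 [ 303  172   31   75 2119] ((506.4454650878906, 183.20274353027344), (71.64679718017578, 26.946691513061523), 88.004638671875)
```

View pics/w1.png

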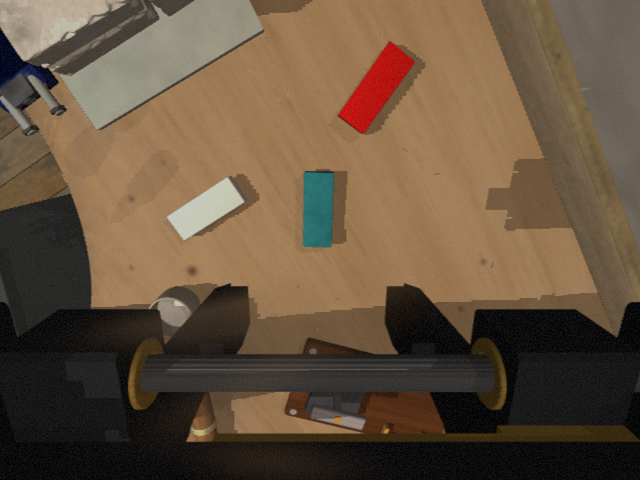

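Wrist view: teal block at (318,209), between and below the fingers, with the white (205,208) and red (377,87) look-alikes clear of it. I'll descend and grip.

Request:
step_arm([
  [[0,0.2,-2.8],[0,0,-0.7]],
  [[0,0.2,-2.8],[0,0,-0.7]],
  [[0,0,-2.8],[0,0,0]],
  [[0,0,-2.8],[0,0,0]],
  [[0,0,-2.8],[0,0,0]],
  [[0,0,-2.8],[0,0,0]],
  [[0,0,-1.0],[0,0,0]],
  [[0,0,-0.8],[0,0,0]],
  [[0,0,-0.5],[0,0,0]],
  [[0,0,-0.3],[0,0,0]],
])

```text
clock: 3.15
tool_pos: [0.507, 0.1816, 0.0051]
eef_rot: [0.72, 0.694, 0.001, 0.0]
contact_force: [0.7, -0.8, 0.9]
opening: 0.701
finger_force: 0.0
```

Request:
step_arm([
  [[0,0,0],[0,0,0]],
  [[0,0,0],[0,0,0]],
  [[0,0,0],[0,0,0]],
  [[0,0,0],[0,0,0]],
  [[0,0,0],[0,0,0]],
  [[0,0,0],[0,0,0]],
  [[0,0,0],[0,0,0]],
  [[0,0,0],[0,0,0]],
  [[0,0,0],[0,0,0]],
  [[0,0,0],[0,0,0]],
], fingers=0, grip_force=20)

```text
clock: 4.15
tool_pos: [0.5067, 0.1815, 0.005]
eef_rot: [0.72, 0.694, 0.0, 0.0]
contact_force: [0.2, -0.1, 5.3]
opening: 0.32
finger_force: 20.0
```

Request:
step_arm([
  [[0,0,4],[0,0,0]],
  [[0,0,4.5],[0,0,0]],
  [[0,0,4.5],[0,0,0]],
  [[0,0,4],[0,0,0]],
  [[1.1,-4.7,0],[0,0,-2.45]],
  [[1.1,-4.7,0],[0,0,-2.45]],
  [[1.1,-4.7,0],[0,0,-2.45]],
  [[1.1,-4.7,0],[0,0,-2.45]],
  [[1.1,-4.7,0],[0,0,-2.45]],
  [[1.1,-4.7,0],[0,0,-2.45]],
])

```text
clock: 5.15
tool_pos: [0.5722, -0.1026, 0.1743]
eef_rot: [0.804, 0.595, -0.0, -0.0]
contact_force: [1.1, 0.1, -0.2]
opening: 0.315
finger_force: 20.0
```

```bash
python3 - <<'E'
from h import *
st()
p,d=snap('wrist','w2')
z=load('w2');P=pts(z);hsv=cv2.cvtColor(p,cv2.COLOR_RGB2HSV)
def rect(m,name):
    n,l,s,c=cv2.connectedComponentsWithStats(m.astype(np.uint8))
    for k in np.argsort(-s[1:,4])[:5]+1:
        if s[k,4]<25: continue
        Q=P[l==k];print(name,len(Q),np.median(Q[:,2]).round(4),c[k].round(0),cv2.minAreaRect((Q[:,:2]*1000).astype(np.float32)))
near=(abs(P[...,0]-.567)<.14)&(abs(P[...,1]+.036)<.12)&(d>0)
rect(near&(P[...,2]>.007)&(P[...,2]<.07),'jig')
rect(near&(P[...,2]>.048)&(P[...,2]<.07),'head')
rect(near&(abs(hsv[...,0].astype(int)-23)<6)&(hsv[...,1]>130)&(P[...,2]>.016)&(P[...,2]<.026),'brass')
rect((abs(hsv[...,0].astype(int)-95)<12)&(hsv[...,1]>90)&(P[...,2]<.25),'teal')
E
```

```text
t 5.15 pos [ 0.5722 -0.1026  0.1743] closing deg -16.95 z [-0.001  0.    -1.   ] F [ 1.1  0.1 -0.2] op 0.315 ff 20.000417232513428
jig 26704 0.0118 [287. 141.] ((566.8099365234375, -33.33869934082031), (100.23248291015625, 184.67982482910156), 73.3258285522461)
jig 830 0.011 [435. 107.] ((693.2782592773438, -41.57212829589844), (11.7274751663208, 53.7364501953125), 38.060707092285156)
jig 272 0.0104 [439.  63.] ((702.5960083007812, -8.960867881774902), (10.212997436523438, 18.5369873046875), 49.79836654663086)
head 1534 0.0544 [221. 146.] ((524.1814575195312, -20.399066925048828), (13.407092094421387, 55.42911911010742), 73.06291961669922)
brass 220 0.0194 [365.  94.] ((635.94775390625, -16.169780731201172), (16.430452346801758, 13.762423515319824), 74.13925170898438)
brass 209 0.0194 [320.  94.] ((605.292724609375, -6.82979679107666), (16.30770492553711, 12.512537956237793), 72.86390686035156)
brass 173 0.0195 [362. 191.] ((615.1580200195312, -85.63575744628906), (16.994564056396484, 13.14875316619873), 71.6895980834961)
brass 167 0.0194 [320. 192.] ((583.9938354492188, -76.46849060058594), (16.28565216064453, 12.785365104675293), 73.39128112792969)
teal 3387 0.1827 [315. 248.] ((579.8157348632812, -77.55220794677734), (23.332298278808594, 27.004215240478516), 73.33521270751953)
teal 3183 0.1829 [319. 327.] ((570.9286499023438, -107.0013427734375), (31.491580963134766, 27.720352172851562), 74.09209442138672)
```

View pics/w2.png

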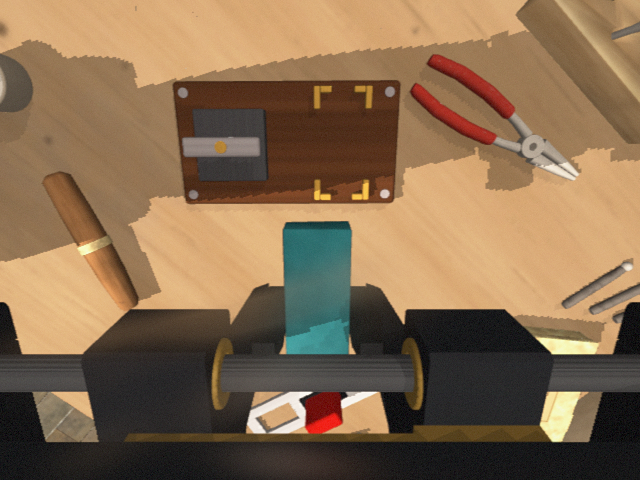

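Wrist view: the block is held with its far edge at (318,225); the brass corners are at (322,96), (363,96), (322,190) and (360,190). I'll move over the nest.

Request:
step_arm([
  [[0.94,1.37,0],[0,0,0]],
  [[0.94,1.37,0],[0,0,0]],
  [[0.94,1.36,-1],[0,0,0]],
  [[0.94,1.36,-2],[0,0,0]],
  [[0,0,-3],[0,0,0]],
  [[0,0,-3],[0,0,0]],
  [[0,0,-2.6],[0,0,0]],
  [[0,0,-1.6],[0,0,0]],
  [[0,0,-1.0],[0,0,0]],
  [[0,0,0],[0,0,0]],
])

```text
clock: 6.2
tool_pos: [0.6096, -0.0447, 0.0316]
eef_rot: [0.803, 0.597, -0.001, -0.001]
contact_force: [0.2, 0.2, -0.7]
opening: 0.315
finger_force: 20.0
```

```bash
python3 - <<'E'
from h import *
st()
p,d=snap('wrist','w3'); 
cv2.imwrite('pics/w3c.png',cv2.resize(p[150:400,190:450],None,fx=2,fy=2)[:,:,::-1])
E
```

```text
t 6.2 pos [ 0.6096 -0.0447  0.0316] closing deg -16.76 z [-0.002  0.    -1.   ] F [ 0.2  0.2 -0.7] op 0.315 ff 19.999874532222748
```

View pics/w3c.png

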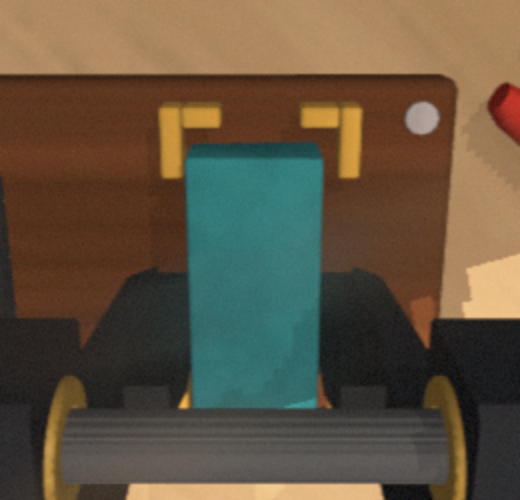

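Crop: the block's far edge (187–322, row 150) sits between the corner pair (inner faces ~182–340), about 1 mm to the left. I'll correct by +1 mm in x and -3.5 mm in y, lower and release.

Request:
step_arm([
  [[0.1,-0.35,0],[0,0,0]],
  [[0,0,0],[0,0,0]],
  [[0,0,-0.4],[0,0,0]],
  [[0,0,-0.3],[0,0,0]],
  [[0,0,-0.3],[0,0,0]],
  [[0,0,-0.2],[0,0,0]],
  [[0,0,-0.2],[0,0,0]],
  [[0,0,-0.1],[0,0,0]],
  [[0,0,0],[0,0,0]],
  [[0,0,0],[0,0,0]],
])

```text
clock: 7.25
tool_pos: [0.6112, -0.0494, 0.0178]
eef_rot: [0.803, 0.596, 0.0, 0.0]
contact_force: [1.0, -0.6, -0.4]
opening: 0.315
finger_force: 20.0
```

```bash
python3 -c "
from h import *
st()"
```

```text
t 7.25 pos [ 0.6112 -0.0494  0.0178] closing deg -16.86 z [ 0. -0. -1.] F [ 1.  -0.6 -0.4] op 0.315 ff 19.999794960021973
```

Request:
step_arm([
  [[0,0.05,-0.1],[0,0,0]],
  [[0,0,0],[0,0,0]],
  [[0,0,0],[0,0,0]],
  [[0,0,0],[0,0,0]],
  [[0,0,0],[0,0,0]],
  [[0,0,0],[0,0,0]],
  [[0,0,0],[0,0,0]],
  [[0,0,0],[0,0,0]],
  [[0,0,0],[0,0,0]],
  [[0,0,0],[0,0,0]],
], fingers=0.55)

```text
clock: 8.25
tool_pos: [0.6111, -0.049, 0.0167]
eef_rot: [0.803, 0.596, -0.0, 0.0]
contact_force: [-0.2, 0.6, 0.5]
opening: 0.549
finger_force: 0.0
```

Request:
step_arm([
  [[0,0,1],[0,0,0]],
  [[0,0,2],[0,0,0]],
  [[0,0,4],[0,0,0]],
  [[0,0,4],[0,0,0]],
  [[0,0,4],[0,0,0]],
  [[-1.2,-4.0,0],[0,0,-8]],
  [[-1.2,-4.0,0],[0,0,-8]],
  [[-1.2,-4.0,0],[0,0,-8]],
  [[-1.2,-4.0,0],[0,0,-8]],
  [[-1.2,-4.0,0],[0,0,-8]],
])

```text
clock: 9.25
tool_pos: [0.5505, -0.2504, 0.1677]
eef_rot: [0.959, 0.283, 0.0, 0.0]
contact_force: [0.2, -0.7, 0.1]
opening: 0.552
finger_force: 0.0
```

```bash
cat >> h.py <<'E'
def nest(n='top2'):
    p,d=snap('top',n);z=load(n);P=pts(z);hsv=cv2.cvtColor(p,cv2.COLOR_RGB2HSV)
    m=np.zeros((480,640),bool);m[190:295,280:360]=1
    m&=(abs(hsv[...,0].astype(int)-95)<12)&(hsv[...,1]>90);Q=P[m]
    if len(Q)>5: print('teal',len(Q),np.median(Q[:,2]),cv2.minAreaRect((Q[:,:2]*1000).astype(np.float32)))
E
python3 - <<'E'
from h import *
st();nest()
E
```

```text
t 9.25 pos [ 0.5505 -0.2504  0.1677] closing deg -57.17 z [ 0.001 -0.    -1.   ] F [ 0.2 -0.7  0.1] op 0.552 ff 0.0
teal 192 0.02483099161186246 ((564.0484619140625, -68.84253692626953), (158.59722900390625, 61.73897171020508), 20.198562622070312)
```

Request:
step_arm([
  [[-2.2,-1.2,0],[0,0,-4.1]],
  [[-2.2,-1.2,0],[0,0,-4.1]],
  [[-2.2,-1.2,0],[0,0,-4.1]],
  [[-2.2,-1.2,0],[0,0,-4.1]],
  [[-2.2,-1.2,0],[0,0,-4.0]],
  [[0,0,0],[0,0,0]],
  [[0,0,0],[0,0,0]],
  [[0,0,0],[0,0,0]],
  [[0,0,0],[0,0,0]],
  [[0,0,0],[0,0,0]],
])

```text
clock: 10.3
tool_pos: [0.442, -0.3083, 0.1667]
eef_rot: [0.994, 0.112, 0.0, -0.0]
contact_force: [1.1, -0.3, -0.4]
opening: 0.548
finger_force: 0.0
```

```bash
cat >> h.py <<'E'
def comp(P,m,name,mn=40):
    n,l,s,c=cv2.connectedComponentsWithStats(m.astype(np.uint8))
    for k in np.argsort(-s[1:,4])[:4]+1:
        if s[k,4]<mn: continue
        Q=P[l==k];(cx,cy),wh,a=cv2.minAreaRect((Q[:,:2]*1000).astype(np.float32))
        print(name,len(Q),'h',np.median(Q[:,2]).round(4),'px',c[k].round(0),'c',round(cx,1),round(cy,1),'wh',np.round(wh,1),'a',round(a,2))
E
python3 - <<'E'
from h import *
st();p,d=snap('wrist','w4');z=load('w4');P=pts(z);hsv=cv2.cvtColor(p,cv2.COLOR_RGB2HSV)
near=(d>0)&(abs(P[...,0]-.51)<.12)&(abs(P[...,1]+.29)<.07)
comp(P,near&(P[...,2]>.0425)&(P[...,2]<.05)&(hsv[...,1]>120),'griptop')
comp(P,near&(P[...,2]>.003)&(P[...,2]<.05),'plate')
E
```

```text
t 10.3 pos [ 0.442  -0.3083  0.1667] closing deg -77.15 z [ 0.001  0.    -1.   ] F [ 1.1 -0.3 -0.4] op 0.548 ff 0.0
griptop 1062 h 0.0443 px [316. 122.] c 521.4 -289.6 wh [35.5 15.4] a 12.32
plate 8549 h 0.0048 px [316. 129.] c 504.6 -293.3 wh [146.   46.1] a 12.5
plate 1427 h 0.0039 px [267. 255.] c 399.3 -283.5 wh [127.6  13.4] a 86.17
plate 346 h 0.009 px [398. 121.] c 538.8 -354.1 wh [11.6 17.6] a 89.99
```

View pics/w4.png

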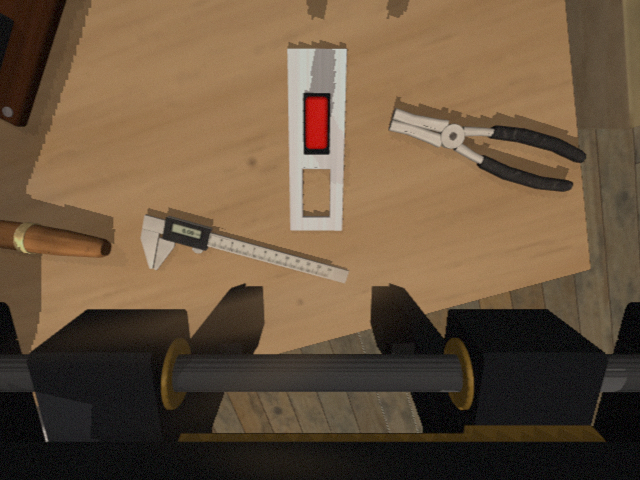

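Wrist view: red grip at (316,122), eye at (316,192), plate vertical in the picture, black pliers clear at (395,120). I'll go to the grip, descend and close.

Request:
step_arm([
  [[2.65,0.62,-2],[0,0,-0.45]],
  [[2.65,0.62,-2],[0,0,0]],
  [[2.65,0.62,-2],[0,0,0]],
  [[0,0,-2.5],[0,0,0]],
  [[0,0,-2.5],[0,0,0]],
  [[0,0,-2],[0,0,0]],
  [[0,0,-1.2],[0,0,0]],
  [[0,0,-0.8],[0,0,0]],
  [[0,0,-0.4],[0,0,0]],
  [[0,0,0],[0,0,0]],
])

```text
clock: 11.35
tool_pos: [0.5208, -0.2904, 0.0128]
eef_rot: [0.994, 0.107, 0.0, 0.0]
contact_force: [-1.1, 0.3, -0.0]
opening: 0.554
finger_force: 0.0
```

```bash
python3 -c "
from h import *
st()"
```

```text
t 11.35 pos [ 0.5208 -0.2904  0.0128] closing deg -77.7 z [ 0. -0. -1.] F [-1.1  0.3 -0. ] op 0.554 ff 0.0
```

Request:
step_arm([
  [[0.05,0,0],[0,0,0]],
  [[0,0,0],[0,0,0]],
  [[0,0,0],[0,0,0]],
  [[0,0,0],[0,0,0]],
  [[0,0,0],[0,0,0]],
  [[0,0,0],[0,0,0]],
  [[0,0,0],[0,0,0]],
  [[0,0,0],[0,0,0]],
  [[0,0,0],[0,0,0]],
  [[0,0,0],[0,0,0]],
], fingers=0, grip_force=50)

```text
clock: 12.35
tool_pos: [0.5212, -0.2904, 0.013]
eef_rot: [0.994, 0.107, 0.0, 0.0]
contact_force: [-0.9, 1.8, 5.1]
opening: 0.172
finger_force: 50.0
```

Request:
step_arm([
  [[0,0,2],[0,0,0]],
  [[0,0,4],[0,0,0]],
  [[0,0,4.5],[0,0,0]],
  [[0,0,4.5],[0,0,0]],
  [[0,0,2],[0,0,0]],
  [[-1.0,3,0],[0,0,-5.8]],
  [[-1.0,3,0],[0,0,-5.8]],
  [[-1.0,3,0],[0,0,-5.8]],
  [[-1.0,3,0],[0,0,-5.8]],
  [[-1.0,3,0],[0,0,-5.8]],
])

```text
clock: 13.35
tool_pos: [0.4702, -0.1392, 0.1823]
eef_rot: [0.989, -0.147, -0.0, 0.0]
contact_force: [0.6, 0.8, -1.4]
opening: 0.179
finger_force: 50.0
```

```bash
python3 - <<'E'
from h import *
s,R=st();p,d=snap('wrist','w5');z=load('w5');P=pts(z);hsv=cv2.cvtColor(p,cv2.COLOR_RGB2HSV)
t=np.array(s['tool_pos'])
L=(P-t)@np.c_[R[:,0],-R[:,1],-R[:,2]]   # keeper axes: tool x = fwd?
print('toolx',R[:,0].round(3))
m=(d>0)&(abs(L[...,2]+.009)<.008)&(abs(L[...,0])<.08)&(abs(L[...,1])<.03)
Q=L[m]*1000
print(len(Q),'front edge',np.percentile(Q[:,0],[0.5,50,99.5]),'y',np.percentile(Q[:,1],[.5,99.5]),'z',np.median(Q[:,2]))
A=np.c_[Q[:,:2],np.ones(len(Q))];print('plane',np.linalg.lstsq(A,Q[:,2],rcond=None)[0])
for x0 in(25,35,45):
    q=Q[abs(Q[:,0]-x0)<3];print(x0,q[:,1].min() if len(q) else 0,q[:,1].max() if len(q) else 0)
m=(d>0)&(P[...,2]<.07)
near=m&(abs(P[...,0]-.567)<.14)&(abs(P[...,1]+.036)<.12)
comp(P,near&(P[...,2]>.007),'jig'); comp(P,near&(P[...,2]>.048),'head')
comp(P,near&(abs(hsv[...,0].astype(int)-95)<12)&(hsv[...,1]>90),'teal')
comp(P,near&(abs(hsv[...,0].astype(int)-23)<6)&(hsv[...,1]>130)&(P[...,2]>.016)&(P[...,2]<.026),'brass',25)
E
```

```text
t 13.35 pos [ 0.4702 -0.1392  0.1823] closing deg -106.96 z [-0.001  0.    -1.   ] F [ 0.6  0.8 -1.4] op 0.179 ff 49.996023047715425
toolx [ 0.957 -0.292 -0.001]
12872 front edge [-79.35985005  29.84601385  56.56192391] y [-22.99935764  22.5829425 ] z -8.457768391656186
plane [ 2.80419432e-03 -5.65780629e-04 -8.39631820e+00]
25 -23.382678695303124 22.720066839258916
35 -23.335581800706965 22.937163782690668
45 -23.315128359347675 22.84617450715554
jig 25631 h 0.0121 px [165. 136.] c 567.0 -33.2 wh [100.3 184.1] a 73.15
jig 245 h 0.0105 px [99.  7.] c 682.3 -26.6 wh [10.5 16.5] a 35.98
head 1375 h 0.0542 px [152. 208.] c 524.3 -20.3 wh [14.9 55.9] a 73.23
teal 3663 h 0.0255 px [155.  88.] c 611.7 -48.4 wh [72.4 29.6] a 73.82
brass 237 h 0.0191 px [104.  67.] c 635.9 -16.1 wh [16.3 13.8] a 73.64
brass 230 h 0.0192 px [201.  66.] c 614.9 -85.8 wh [17.  13.4] a 74.15
brass 209 h 0.0192 px [112. 115.] c 605.2 -6.7 wh [16.6 13.2] a 72.98
brass 199 h 0.0192 px [206. 114.] c 584.6 -76.9 wh [16.8 13.2] a 73.22
```

View pics/w5.png

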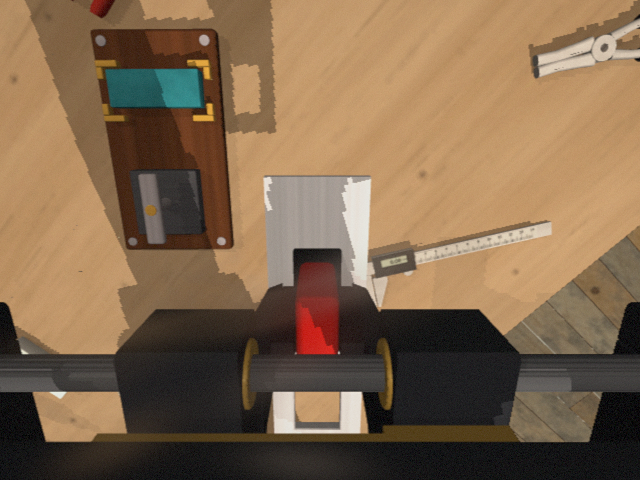

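Wrist view: the wax is seated in the nest at (155,88) between all four brass corners. The keeper is held square, tail edge at row 177, eye at (318,405). Next is the hook path, with a clearance check.

```bash
cat > plan.py <<'E'
from h import *
S=np.array([.5241,-.0203,.026]); yaw=np.radians(-16.8)
u=np.array([np.cos(yaw),np.sin(yaw),0]); zz=np.array([0,0,1.])
def g(x0,x1,z0,z1): return np.stack(np.meshgrid(np.linspace(x0,x1,60),np.linspace(z0,z1,30)),-1).reshape(-1,2)
OB=np.r_[g(-28,28,22,29),g(-5,5,0,22),g(-28,28,-3,0),g(-47,137,-17,-14),g(76,104,-14,0)]
def clear(n,th):
    c,s=np.cos(th),np.sin(th); L=(OB-n)@np.array([[c,-s],[s,c]])
    def dr(a,b): 
        dx=np.maximum(np.maximum(a-L[:,0],L[:,0]-b),0);dz=np.maximum(abs(L[:,1])-2.5,0);return np.hypot(dx,dz).min()
    return min(dr(-12,0),dr(42,134))
def tcp(n,th):
    c,s=np.cos(th),np.sin(th); l=np.array([78,10.9]); o=n+np.array([c*l[0]-s*l[1],s*l[0]+c*l[1]])
    return S+(o[0]*u+o[1]*zz)/1000
W=[(-36,70,35),(-36,14,35),(-12,14,35),(-9,15,12),(-9,10,0),(-21,8,0),(-21,3,0)]
if __name__=='__main__':
    s,R=st(); prev=np.array(s['tool_pos']);pw=None
    for w in W:
        T=tcp(np.array(w[:2]),np.radians(w[2]))
        cl=[clear(np.array(v[:2]),np.radians(v[2])) for v in (np.linspace(pw,w,12) if pw is not None else [np.array(w,float)])]
        print(w,'tcp',T.round(4),'d cm',((T-prev)*100).round(2),'min clear',np.round(min(cl),1));prev=T;pw=np.array(w,float)
E
python3 plan.py
```

```text
t 13.4 pos [ 0.4679 -0.1326  0.1819] closing deg -106.78 z [-0.006  0.005 -1.   ] F [-3.5  4.5 -1.4] op 0.18 ff 50.00165970996022
(-36, 70, 35) tcp [ 0.5448 -0.0266  0.1497] d cm [ 7.69 10.61 -3.23] min clear 36.0
(-36, 14, 35) tcp [ 0.5448 -0.0266  0.0937] d cm [ 0.   0.  -5.6] min clear 6.6
(-12, 14, 35) tcp [ 0.5678 -0.0335  0.0937] d cm [ 2.3  -0.69  0.  ] min clear 5.1
(-9, 15, 12) tcp [ 0.5864 -0.0391  0.0679] d cm [ 1.86 -0.56 -2.58] min clear 0.9
(-9, 10, 0) tcp [ 0.5902 -0.0402  0.0469] d cm [ 0.38 -0.11 -2.1 ] min clear 3.5
(-21, 8, 0) tcp [ 0.5787 -0.0368  0.0449] d cm [-1.15  0.35 -0.2 ] min clear 4.0
(-21, 3, 0) tcp [ 0.5787 -0.0368  0.0399] d cm [ 0.   0.  -0.5] min clear 0.5
```

Request:
step_arm([
  [[1.0,1.4,0],[-1.26,-4.18,0]],
  [[1.0,1.4,0],[-1.26,-4.18,0]],
  [[1.0,1.4,0],[-1.26,-4.18,0]],
  [[1.0,1.4,0],[-1.26,-4.18,0]],
  [[1.0,1.4,0],[-1.26,-4.18,0]],
  [[1.0,1.4,0],[-1.26,-4.18,0]],
  [[1.0,1.4,0],[-1.26,-4.18,0]],
  [[0.35,1.1,0],[-1.26,-4.18,0]],
  [[0,0,0],[0,0,0]],
  [[0,0,0],[0,0,0]],
])

```text
clock: 14.4
tool_pos: [0.5545, -0.0491, 0.2234]
eef_rot: [0.967, -0.143, 0.205, 0.039]
contact_force: [-0.6, 0.1, -1.3]
opening: 0.181
finger_force: 50.0
```

```bash
sed -i 's/^W=.*/W=[(-36,60,35),(-36,15,35),(-9,17,35),(-8,17,20),(-8.5,17,10),(-9,10,0),(-21,8,0),(-21,3,0)]/' plan.py; python3 plan.py; python3 - <<'E'
from h import *
R=Ro.from_quat(r.get_state()['eef_rot']).as_matrix();yaw=np.radians(-16.8)
u=np.array([np.cos(yaw),np.sin(yaw),0]);yj=np.array([-np.sin(yaw),np.cos(yaw),0])
T=Ro.from_rotvec(-yj*np.radians(35)).as_matrix()@np.c_[u,-yj,[0,0,-1]]
print('turn needed deg',np.degrees(Ro.from_matrix(T@R.T).as_rotvec()).round(2))
E
```

```text
t 14.4 pos [ 0.5545 -0.0491  0.2234] closing deg -107.07 z [ 0.385 -0.135 -0.913] F [-0.6  0.1 -1.3] op 0.181 ff 49.99993538483977
(-36, 60, 35) tcp [ 0.5448 -0.0266  0.1397] d cm [-0.96  2.25 -8.37] min clear 27.5
(-36, 15, 35) tcp [ 0.5448 -0.0266  0.0947] d cm [ 0.   0.  -4.5] min clear 6.6
(-9, 17, 35) tcp [ 0.5707 -0.0344  0.0967] d cm [ 2.58 -0.78  0.2 ] min clear 2.6
(-8, 17, 20) tcp [ 0.583  -0.0381  0.0799] d cm [ 1.24 -0.37 -1.67] min clear 2.2
(-8.5, 17, 10) tcp [ 0.5877 -0.0395  0.0673] d cm [ 0.46 -0.14 -1.26] min clear 2.2
(-9, 10, 0) tcp [ 0.5902 -0.0402  0.0469] d cm [ 0.25 -0.07 -2.04] min clear 2.5
(-21, 8, 0) tcp [ 0.5787 -0.0368  0.0449] d cm [-1.15  0.35 -0.2 ] min clear 4.0
(-21, 3, 0) tcp [ 0.5787 -0.0368  0.0399] d cm [ 0.   0.  -0.5] min clear 0.5
turn needed deg [ -2.23 -10.74   0.37]
```

Request:
step_arm([
  [[-0.12,0.28,-0.6],[-0.28,-1.35,0.05]],
  [[-0.12,0.28,-0.6],[-0.28,-1.35,0.05]],
  [[-0.12,0.28,-0.6],[-0.28,-1.35,0.05]],
  [[-0.12,0.28,-0.6],[-0.28,-1.35,0.05]],
  [[-0.12,0.28,-0.6],[-0.28,-1.35,0.05]],
  [[-0.12,0.28,-0.6],[-0.28,-1.35,0.05]],
  [[-0.12,0.28,-0.6],[-0.28,-1.35,0.05]],
  [[-0.12,0.28,-0.6],[-0.28,-1.35,0.02]],
  [[0,0,0],[0,0,0]],
  [[0,0,0],[0,0,0]],
])

```text
clock: 15.4
tool_pos: [0.5839, -0.0163, 0.2447]
eef_rot: [0.958, -0.148, 0.241, 0.053]
contact_force: [-0.3, -0.1, -1.8]
opening: 0.18
finger_force: 50.0
```

```bash
cat >> plan.py <<'E'
    yj=np.array([-np.sin(yaw),np.cos(yaw),0])
    import sys
    th=float(sys.argv[1]) if len(sys.argv)>1 else 35
    T=Ro.from_rotvec(-yj*np.radians(th)).as_matrix()@np.c_[u,-yj,[0,0,-1]]
    print('turn to',th,np.degrees(Ro.from_matrix(T@R.T).as_rotvec()).round(2),'q',np.round(s['q'],2))
    # present nose edge in jig frame
    E=R@np.array([-78,0,10.9])/1000; E=np.array(s['tool_pos'])+E-S  # tool z down: eye mid lies +10.9 along tool z
    print('nose edge now x,y,z mm',(E@np.c_[u,yj,zz]*1000).round(1),'tilt',np.degrees(np.arctan2(R[2,0],R[:2,0]@u[:2])).round(1))
E
python3 plan.py
```

```text
t 15.4 pos [ 0.5839 -0.0163  0.2447] closing deg -107.98 z [ 0.446 -0.173 -0.878] F [-0.3 -0.1 -1.8] op 0.18 ff 49.999818205833435
(-36, 60, 35) tcp [ 0.5448 -0.0266  0.1397] d cm [ -3.91  -1.03 -10.5 ] min clear 27.5
(-36, 15, 35) tcp [ 0.5448 -0.0266  0.0947] d cm [ 0.   0.  -4.5] min clear 6.6
(-9, 17, 35) tcp [ 0.5707 -0.0344  0.0967] d cm [ 2.58 -0.78  0.2 ] min clear 2.6
(-8, 17, 20) tcp [ 0.583  -0.0381  0.0799] d cm [ 1.24 -0.37 -1.67] min clear 2.2
(-8.5, 17, 10) tcp [ 0.5877 -0.0395  0.0673] d cm [ 0.46 -0.14 -1.26] min clear 2.2
(-9, 10, 0) tcp [ 0.5902 -0.0402  0.0469] d cm [ 0.25 -0.07 -2.04] min clear 2.5
(-21, 8, 0) tcp [ 0.5787 -0.0368  0.0449] d cm [-1.15  0.35 -0.2 ] min clear 4.0
(-21, 3, 0) tcp [ 0.5787 -0.0368  0.0399] d cm [ 0.   0.  -0.5] min clear 0.5
turn to 35 [-0.23 -6.68  1.28] q [-0.52  0.57  0.52  2.16 -1.    0.04 -1.03]
nose edge now x,y,z mm [ -7.3  21.  171.8] tilt 28.5
```

J6 and J5 are at their limits, so the tool cannot lean back towards the robot far enough. I'll lay the keeper on free bench right of the jig and re-grip it with the tool pitched the other way. Then hooking needs only a small backward lean.

Request:
step_arm([
  [[-0.2,-2.6,0],[1.65,4.47,0.2]],
  [[-0.2,-2.6,0],[1.65,4.47,0.2]],
  [[-0.2,-2.6,0],[1.65,4.47,0.2]],
  [[-0.2,-2.6,-0.5],[1.65,4.47,0.2]],
  [[-0.2,-2.6,-1.5],[1.65,4.47,0.2]],
  [[-0.2,-2.6,-2],[1.65,4.47,0.2]],
  [[-0.2,-2.6,-2],[0,0,0]],
  [[0,0,-2],[0,0,0]],
  [[0,0,-1.5],[0,0,0]],
  [[0,0,0],[0,0,0]],
])

```text
clock: 16.4
tool_pos: [0.5688, -0.1971, 0.1475]
eef_rot: [0.99, -0.142, -0.002, 0.001]
contact_force: [-0.5, -0.0, -1.0]
opening: 0.179
finger_force: 50.0
```

```bash
python3 plan.py 0 | grep -v clear
```

```text
t 16.4 pos [ 0.5688 -0.1971  0.1475] closing deg -106.28 z [-0.004 -0.    -1.   ] F [-0.5 -0.  -1. ] op 0.179 ff 50.00001350417733
turn to 0.0 [ 0.02 -0.25 -0.52] q [-0.1   0.89  0.69  1.74 -0.75  0.8  -0.9 ]
nose edge now x,y,z mm [  15.8 -157.1  111. ] tilt -0.2
```

Request:
step_arm([
  [[0,0,-2],[0,-0.25,-0.52]],
  [[0,0,-2.5],[0,0,0]],
  [[0,0,-2.5],[0,0,0]],
  [[0,0,-2.5],[0,0,0]],
  [[0,0,-2],[0,0,0]],
  [[0,0,-1],[0,0,0]],
  [[0,0,-0.5],[0,0,0]],
  [[0,0,-0.3],[0,0,0]],
  [[0,0,-0.1],[0,0,0]],
  [[0,0,0],[0,0,0]],
])

```text
clock: 17.4
tool_pos: [0.5704, -0.1987, 0.0165]
eef_rot: [0.989, -0.146, 0.003, 0.001]
contact_force: [-0.2, 0.6, -1.6]
opening: 0.177
finger_force: 50.0
```

Request:
step_arm([
  [[0,0,0],[0,0,0]],
  [[0,0,0],[0,0,0]],
  [[0,0,0],[0,0,0]],
  [[0,0,0],[0,0,0]],
  [[0,0,0],[0,0,0]],
  [[0,0,0],[0,0,0]],
  [[0,0,0],[0,0,0]],
  [[0,0,0],[0,0,0]],
  [[0,0,0],[0,0,0]],
  [[0,0,0],[0,0,0]],
], fingers=0.5)

```text
clock: 18.4
tool_pos: [0.5699, -0.1985, 0.0157]
eef_rot: [0.989, -0.146, 0.002, 0.001]
contact_force: [-0.1, -0.5, 0.2]
opening: 0.499
finger_force: 0.0
```

```bash
python3 plan.py 0 | grep -v clear
```

```text
t 18.4 pos [ 0.5699 -0.1985  0.0157] closing deg -106.82 z [ 0.004 -0.003 -1.   ] F [-0.1 -0.5  0.2] op 0.499 ff 0.0
turn to 0.0 [0.17 0.21 0.02] q [-0.01  1.06  0.5   1.78 -0.92  0.55 -0.78]
nose edge now x,y,z mm [  17.4 -157.4  -21.5] tilt 0.2
```

Request:
step_arm([
  [[0,0,0.3],[0.17,0.21,0]],
  [[-0.1,0.03,0],[1.06,3.51,0]],
  [[-0.1,0.03,0],[1.06,3.51,0]],
  [[-0.1,0.03,0],[1.06,3.51,0]],
  [[-0.1,0.03,0],[1.06,3.51,0]],
  [[0,0,0],[1.06,3.51,0]],
  [[0,0,0],[1.06,3.51,0]],
  [[0,0,0],[0,0,0]],
  [[0,0,0],[0,0,0]],
  [[0,0,0],[0,0,0]],
])

```text
clock: 19.4
tool_pos: [0.5654, -0.1973, 0.0191]
eef_rot: [0.971, -0.144, -0.189, -0.028]
contact_force: [0.4, -0.2, -0.4]
opening: 0.5
finger_force: 0.0
```

```bash
python3 plan.py -22 | grep -v clear; python3 - <<'E'
from h import *
p,d=snap('wrist','w6');z=load('w6');P=pts(z)
near=(d>0)&(abs(P[...,0]-.57)<.1)&(abs(P[...,1]+.2)<.06)&(P[...,2]>.003)&(P[...,2]<.007)
comp(P,near,'plate')
q=P[near]@np.array([[np.cos(-.2932)],[np.sin(-.2932)],[0]]);print('tail edge along u',np.percentile(q,99.5))
E
```

```text
t 19.4 pos [ 0.5654 -0.1973  0.0191] closing deg -106.86 z [-0.358  0.108 -0.927] F [ 0.4 -0.2 -0.4] op 0.5 ff 0.0
turn to -22.0 [0.02 0.02 0.06] q [-0.02  1.23  0.66  1.38 -0.65  1.17 -1.08]
nose edge now x,y,z mm [  14.3 -157.4   12.1] tilt -22.0
plate 13828 h 0.0046 px [316. 236.] c 566.8 -197.9 wh [ 46.3 121.9] a 73.24
tail edge along u 0.6602816051925164
```

View pics/w6.png

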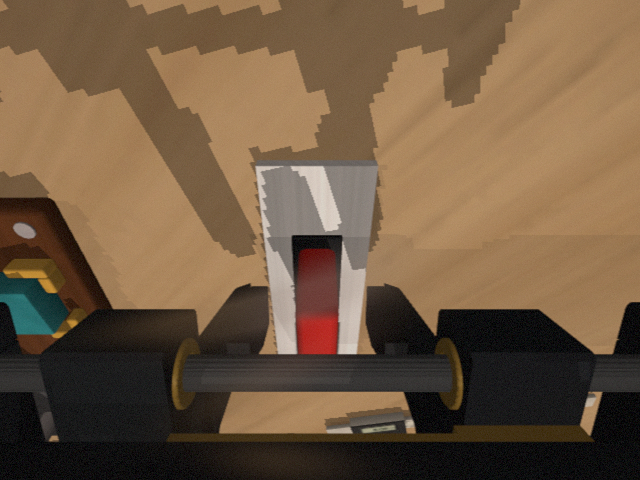

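Wrist view: the keeper lies flat with its tail edge at row 162, and the fingers are either side of the red grip at (318,300). I'll grip it pitched and lift.

Request:
step_arm([
  [[0,0,0],[0,0,0]],
  [[0,0,0],[0,0,0]],
  [[0,0,0],[0,0,0]],
  [[0,0,0],[0,0,0]],
  [[0,0,0],[0,0,0]],
  [[0,0,0],[0,0,0]],
  [[0,0,0],[0,0,0]],
  [[0,0,0],[0,0,0]],
  [[0,0,0],[0,0,0]],
  [[0,0,0],[0,0,0]],
], fingers=0, grip_force=55)

```text
clock: 20.45
tool_pos: [0.5659, -0.1973, 0.0189]
eef_rot: [0.971, -0.144, -0.189, -0.028]
contact_force: [-0.3, 0.2, 1.6]
opening: 0.175
finger_force: 55.0
```

Request:
step_arm([
  [[0,0,1],[0,0,0]],
  [[0,0,2],[0,0,0]],
  [[0,0,3],[0,0,0]],
  [[0,0,3],[0,0,0]],
  [[0,0,3],[0,0,0]],
  [[0,0,2],[0,0,0]],
  [[0,0,1],[0,0,0]],
  [[0,0,0],[0,0,0]],
  [[0,0,0],[0,0,0]],
  [[0,0,0],[0,0,0]],
])

```text
clock: 21.45
tool_pos: [0.5654, -0.1968, 0.1676]
eef_rot: [0.971, -0.143, -0.19, -0.028]
contact_force: [-0.2, 0.1, -1.4]
opening: 0.175
finger_force: 55.0
```

```bash
cat > plan2.py <<'E'
import sys
from plan import *
PIT=22.; l=np.array([72,16.6]); yj=np.array([-np.sin(yaw),np.cos(yaw),0])
def tcp(n,th):
    c,s=np.cos(th),np.sin(th); o=n+np.array([c*l[0]-s*l[1],s*l[0]+c*l[1]])
    return S+(o[0]*u+o[1]*zz)/1000
def go(W):
    s,R=st(); prev=np.array(s['tool_pos']); q=s['q']; print('q',np.round(q,2))
    K=R@np.diag([1,-1,-1])@Ro.from_euler('y',-PIT,degrees=True).as_matrix()   # keeper axes
    N=(prev-S)*1000-K@np.array([l[0],0,l[1]]); N=N@np.c_[u,yj,zz]; tilt=np.degrees(np.arcsin(K[2,0]))
    print('nose edge x,y,z',N.round(1),'tilt',tilt.round(1)); pw=np.array([N[0],N[2],tilt]); Kp=K
    for w in W:
        T=tcp(np.array(w[:2]),np.radians(w[2])); cl=[clear(v[:2],np.radians(v[2])) for v in np.linspace(pw,w,12)]
        Kn=Ro.from_rotvec(-yj*np.radians(w[2])).as_matrix()@np.c_[u,yj,zz]
        print(w,'d cm',((T-prev)*100).round(2),'turn',np.degrees(Ro.from_matrix(Kn@Kp.T).as_rotvec()).round(2),'clear',np.round(min(cl),1));prev=T;pw=np.array(w,float);Kp=Kn
if __name__=='__main__': go(eval(sys.argv[1]))
E
python3 plan2.py "[(-36,80,32),(-36,15,32),(-9,17,32),(-8,17,20),(-8.5,17,10),(-9,10,0),(-21,8,0),(-21,3,0)]"
python3 - <<'E'
from h import *
s,R=st();p,d=snap('wrist','w7');z=load('w7');P=pts(z)
K=R@np.diag([1,-1,-1])@Ro.from_euler('y',-22,degrees=True).as_matrix()
L=(P-np.array(s['tool_pos']))@K*1000
m=(d>0)&(abs(L[...,2]+14)<6)&(abs(L[...,1])<26)&(L[...,0]>20)&(L[...,0]<75);Q=L[m]
print(len(Q),'tail',np.percentile(Q[:,0],99.5),'y',np.percentile(Q[:,1],[.5,99.5]),'z',np.median(Q[:,2]),'plane',np.linalg.lstsq(np.c_[Q[:,:2],np.ones(len(Q))],Q[:,2],rcond=None)[0])
E
```

```text
t 21.45 pos [ 0.5654 -0.1968  0.1676] closing deg -106.82 z [-0.36   0.109 -0.926] F [-0.2  0.1 -1.4] op 0.175 ff 54.99992335215211
q [-0.05  1.05  0.74  1.34 -0.55  1.38 -1.11]
nose edge x,y,z [  18.5 -157.   125.1] tilt -0.1
(-36, 80, 32) d cm [-2.57 17.18 -0.93] turn [-9.310e+00 -3.074e+01  1.000e-02] clear 45.7
(-36, 15, 32) d cm [ 0.   0.  -6.5] turn [0. 0. 0.] clear 6.2
(-9, 17, 32) d cm [ 2.58 -0.78  0.2 ] turn [0. 0. 0.] clear 2.7
(-8, 17, 20) d cm [ 1.03 -0.31 -1.2 ] turn [ 3.47 11.49  0.  ] clear 2.2
(-8.5, 17, 10) d cm [ 0.53 -0.16 -1.14] turn [ 2.89  9.57 -0.  ] clear 2.2
(-9, 10, 0) d cm [ 0.33 -0.1  -1.93] turn [2.89 9.57 0.  ] clear 2.5
(-21, 8, 0) d cm [-1.15  0.35 -0.2 ] turn [0. 0. 0.] clear 4.0
(-21, 3, 0) d cm [ 0.   0.  -0.5] turn [0. 0. 0.] clear 0.5
t 21.45 pos [ 0.5654 -0.1968  0.1676] closing deg -106.82 z [-0.36   0.109 -0.926] F [-0.2  0.1 -1.4] op 0.175 ff 54.99992335215211
10396 tail 61.64502909459028 y [-22.96701787  22.57582923] z -14.311547668418292 plane [-5.58670130e-02  5.36436188e-04 -1.17959814e+01]
```

```bash
cat > keep.py <<'E'
from h import *
s,R=st();n='w%d'%int(s['clock']*100);p,d=snap('wrist',n);z=load(n);P=pts(z)
K=R@np.diag([1,-1,-1])@Ro.from_euler('y',-22,degrees=True).as_matrix()
L=(P-np.array(s['tool_pos']))@K*1000
m=(d>0)&(abs(L[...,2]+14)<5)&(abs(L[...,1])<26)&(L[...,0]>33)&(L[...,0]<75);Q=L[m]
print(len(Q),'tail',np.percentile(Q[:,0],99.5),'z',np.median(Q[:,2]),'plane',np.linalg.lstsq(np.c_[Q[:,:2],np.ones(len(Q))],Q[:,2],rcond=None)[0])
E
python3 keep.py
```

```text
t 21.5 pos [ 0.5654 -0.1969  0.1675] closing deg -106.82 z [-0.36   0.109 -0.926] F [ 0.2 -0.4 -1.8] op 0.171 ff 54.9998813867569
7635 tail 61.71897815159552 z -14.351361996165503 plane [-3.08206118e-02 -6.24243011e-04 -1.29880685e+01]
```

```bash
sed -i 's/PIT=22.; l=np.array(\[72,16.6\])/PIT=20.8; l=np.array([72,15.8])/' plan2.py
```

Request:
step_arm([
  [[-0.28,1.9,0.2],[-1.03,-3.42,0]],
  [[-0.28,1.9,0.2],[-1.03,-3.42,0]],
  [[-0.28,1.9,0.2],[-1.03,-3.42,0]],
  [[-0.28,1.9,0.2],[-1.03,-3.42,0]],
  [[-0.28,1.9,0.2],[-1.03,-3.42,0]],
  [[-0.28,1.9,0],[-1.03,-3.42,0]],
  [[-0.28,1.9,0],[-1.03,-3.42,0]],
  [[-0.28,1.9,0],[-1.03,-3.42,0]],
  [[-0.28,1.9,0],[-1.03,-3.42,0]],
  [[0,0,0],[0,0,0]],
])

```text
clock: 22.55
tool_pos: [0.5375, -0.022, 0.1776]
eef_rot: [0.986, -0.144, 0.085, 0.011]
contact_force: [-0.5, -0.2, -2.3]
opening: 0.179
finger_force: 55.0
```

```bash
python3 plan2.py "[(-36,60,32),(-36,15,32),(-9,17,32),(-8,17,20),(-8.5,17,10),(-9,10,0),(-21,8,0),(-21,3,0)]"; python3 keep.py
```

```text
t 22.55 pos [ 0.5375 -0.022   0.1776] closing deg -106.55 z [ 0.164 -0.046 -0.985] F [-0.5 -0.2 -2.3] op 0.179 ff 55.000175312161446
q [-0.46  0.71  0.64  2.07 -0.93  0.45 -1.  ]
nose edge x,y,z [-40.6   2.1 101.3] tilt 30.6
(-36, 60, 32) d cm [ 0.26 -0.31 -4.  ] turn [-0.56 -1.28 -0.25] clear 28.0
(-36, 15, 32) d cm [ 0.   0.  -4.5] turn [0. 0. 0.] clear 6.2
(-9, 17, 32) d cm [ 2.58 -0.78  0.2 ] turn [0. 0. 0.] clear 2.7
(-8, 17, 20) d cm [ 1.01 -0.31 -1.21] turn [ 3.47 11.49  0.  ] clear 2.2
(-8.5, 17, 10) d cm [ 0.52 -0.16 -1.14] turn [ 2.89  9.57 -0.  ] clear 2.2
(-9, 10, 0) d cm [ 0.32 -0.1  -1.93] turn [2.89 9.57 0.  ] clear 2.5
(-21, 8, 0) d cm [-1.15  0.35 -0.2 ] turn [0. 0. 0.] clear 4.0
(-21, 3, 0) d cm [ 0.   0.  -0.5] turn [0. 0. 0.] clear 0.5
t 22.55 pos [ 0.5375 -0.022   0.1776] closing deg -106.55 z [ 0.164 -0.046 -0.985] F [-0.5 -0.2 -2.3] op 0.179 ff 55.000175312161446
7568 tail 61.42360849340077 z -14.206430113003197 plane [-3.37265650e-02  3.06468309e-04 -1.27047581e+01]
```

Request:
step_arm([
  [[0.1,-0.1,-1],[-0.28,-0.64,-0.12]],
  [[0.1,-0.1,-1],[-0.28,-0.64,-0.13]],
  [[0.06,-0.11,-1],[0,0,0]],
  [[0,0,-1],[0,0,0]],
  [[0,0,-1],[0,0,0]],
  [[0,0,-0.7],[0,0,0]],
  [[0,0,-0.3],[0,0,0]],
  [[0,0,0],[0,0,0]],
  [[0,0,0],[0,0,0]],
  [[0,0,0],[0,0,0]],
])

```text
clock: 23.6
tool_pos: [0.5437, -0.0297, 0.119]
eef_rot: [0.984, -0.148, 0.099, 0.016]
contact_force: [-0.8, -0.2, -1.2]
opening: 0.175
finger_force: 55.0
```

```bash
python3 plan2.py "[(-36,15,32),(-9,17,32)]"; python3 - <<'E'
from h import *
p,d=snap('scene','s2'); z=load('s2')
q=z['R']@np.array([.52,-.02,.06])+z['t'];u0,v0=int(z['f']*q[0]/q[2]+z['cx']),int(z['f']*q[1]/q[2]+z['cy']);print(u0,v0)
cv2.imwrite('pics/s2c.png',cv2.resize(p[v0-75:v0+75,u0-100:u0+100],None,fx=4,fy=4,interpolation=cv2.INTER_CUBIC)[:,:,::-1])
E
```

```text
t 23.6 pos [ 0.5437 -0.0297  0.119 ] closing deg -107.07 z [ 0.191 -0.061 -0.98 ] F [-0.8 -0.2 -1.2] op 0.175 ff 54.99992681667209
q [-0.27  0.76  0.32  2.12 -0.97  0.17 -0.97]
nose edge x,y,z [-30.9  -3.2  41.1] tilt 32.4
(-36, 15, 32) d cm [-0.36  0.45 -2.65] turn [0.25 0.31 0.27] clear 3.5
(-9, 17, 32) d cm [ 2.58 -0.78  0.2 ] turn [0. 0. 0.] clear 2.7
306 267
```

View pics/s2c.png

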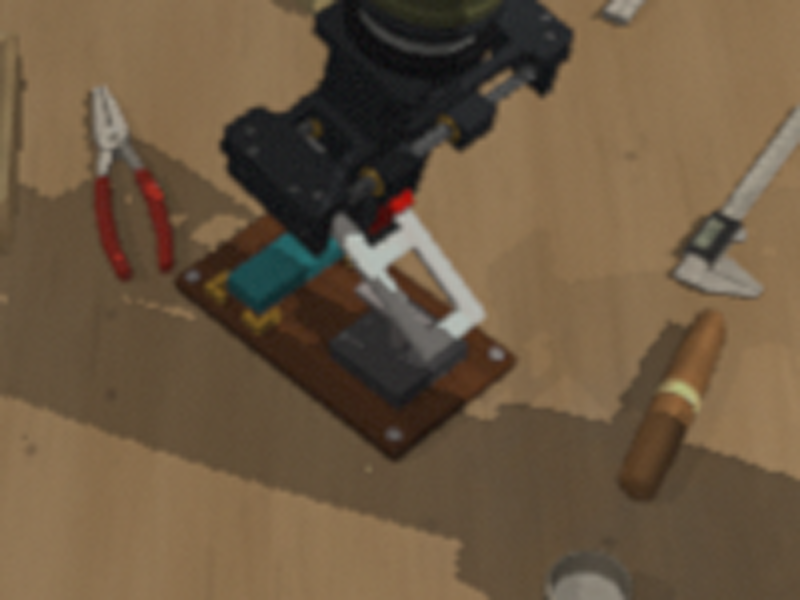

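Scene crop: the keeper is tilted nose-down with its eye end at (465,320), just above the T-head at (410,310). J6 margin is small, so I'll use a 28° tilt, which is still enough.

```bash
python3 plan2.py "[(-37,41,28),(-37,16,28),(-9,17,28)]"
```

```text
t 23.65 pos [ 0.5437 -0.0295  0.1191] closing deg -107.06 z [ 0.191 -0.061 -0.98 ] F [ 0.8 -0.  -1.3] op 0.176 ff 54.999967105686665
q [-0.27  0.76  0.32  2.12 -0.97  0.17 -0.97]
nose edge x,y,z [-31.   -3.   41.2] tilt 32.4
(-37, 41, 28) d cm [-0.12  0.37 -0.43] turn [1.41 4.14 0.25] clear 9.4
(-37, 16, 28) d cm [ 0.   0.  -2.5] turn [0. 0. 0.] clear 4.5
(-9, 17, 28) d cm [ 2.68 -0.81  0.1 ] turn [0. 0. 0.] clear 2.8
```

Request:
step_arm([
  [[-0.06,0.18,-0.2],[0.7,2.07,0.12]],
  [[-0.06,0.19,-0.23],[0.71,2.07,0.13]],
  [[0,0,0],[0,0,0]],
  [[0,0,-0.4],[0,0,0]],
  [[0,0,-0.4],[0,0,0]],
  [[0,0,-0.4],[0,0,0]],
  [[0,0,-0.4],[0,0,0]],
  [[0,0,-0.2],[0,0,0]],
  [[0,0,0],[0,0,0]],
  [[0,0,0],[0,0,0]],
])

```text
clock: 24.65
tool_pos: [0.5422, -0.0259, 0.0964]
eef_rot: [0.987, -0.146, 0.062, 0.009]
contact_force: [-0.7, -0.6, -3.0]
opening: 0.179
finger_force: 55.0
```

```bash
python3 plan2.py "[(-37,16.5,28),(-22,16.5,28),(-9,17,28),(-8,17,20),(-8.5,17,10),(-9,10,0)]";python3 keep.py; python3 - <<'E'
from h import *
p,d=snap('top','t3'); z=load('t3'); P=pts(z); u=np.array([np.cos(-.2932),np.sin(-.2932),0]);yj=np.array([-u[1],u[0],0])
hsv=cv2.cvtColor(p,cv2.COLOR_RGB2HSV); S=np.array([.5241,-.0203,.026]); L=(P-S-[0.001,-.003,0])@np.c_[u,yj,[0,0,1]]*1000
m=(d>0)&(hsv[...,1]<45)&(hsv[...,2]>120)&(abs(L[...,0])<70)&(abs(L[...,1])<40)&(L[...,2]>3)&(L[...,2]<70)
Q=L[m]; print(len(Q),np.percentile(Q,[1,50,99],axis=0).round(1).tolist())
cv2.imwrite('pics/t3c.png',cv2.resize(p[200:290,270:370],None,fx=6,fy=6,interpolation=cv2.INTER_CUBIC)[:,:,::-1])
E
```

```text
t 24.65 pos [ 0.5422 -0.0259  0.0964] closing deg -106.82 z [ 0.119 -0.036 -0.992] F [-0.7 -0.6 -3. ] op 0.179 ff 54.9999188259244
q [-0.28  0.82  0.37  2.06 -0.93  0.28 -1.01]
nose edge x,y,z [-37.3  -0.1  22.7] tilt 28.0
(-37, 16.5, 28) d cm [ 0.03  0.   -0.62] turn [-0.01 -0.03  0.02] clear 5.0
(-22, 16.5, 28) d cm [ 1.44 -0.43  0.  ] turn [0. 0. 0.] clear 3.3
(-9, 17, 28) d cm [ 1.24 -0.38  0.05] turn [0. 0. 0.] clear 2.8
(-8, 17, 20) d cm [ 0.68 -0.21 -0.83] turn [2.31 7.66 0.  ] clear 2.2
(-8.5, 17, 10) d cm [ 0.52 -0.16 -1.14] turn [ 2.89  9.57 -0.  ] clear 2.2
(-9, 10, 0) d cm [ 0.32 -0.1  -1.93] turn [2.89 9.57 0.  ] clear 2.5
t 24.65 pos [ 0.5422 -0.0259  0.0964] closing deg -106.82 z [ 0.119 -0.036 -0.992] F [-0.7 -0.6 -3. ] op 0.179 ff 54.9999188259244
7570 tail 61.42321293102908 z -14.206379260378993 plane [-3.30953097e-02  3.08431760e-04 -1.27309779e+01]
3 [[49.2, -16.3, 68.5], [49.3, -1.7, 69.6], [57.3, 18.2, 69.7]]
```

View pics/t3c.png

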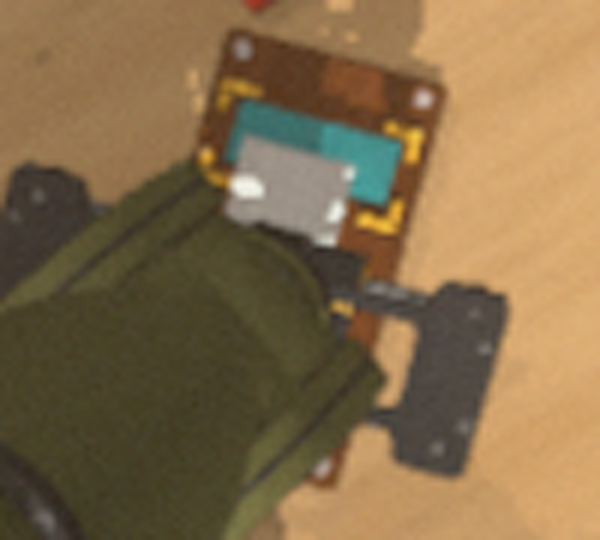

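I've gone over the picture limit by mistake (11 viewed), so I'll check numerically only from here on.

```bash
cat > sc.py <<'E'
from plan2 import *
def sc():
    n='sc';p,d=snap('scene',n);z=load(n);P=pts(z);hsv=cv2.cvtColor(p,cv2.COLOR_RGB2HSV)
    L=(P-S)@np.c_[u,yj,zz]*1000
    A=(d>0)&(abs(L[...,0]+10)<65)&(abs(L[...,1])<35)
    m=A&(abs(L[...,2])<4); Q=L[m&(hsv[...,2]<90)]
    if len(Q): print('riser top z',np.median(Q[:,2]).round(1),'x',np.percentile(Q[:,0],[2,98]).round(1),'y',np.percentile(Q[:,1],[2,98]).round(1))
    m=A&(hsv[...,1]<50)&(hsv[...,2]>130)&(L[...,2]>1)&(L[...,2]<60);Q=L[m];print('plate pts',len(Q))
    for k in range(3): 
        a=np.linalg.lstsq(np.c_[Q[:,:2],np.ones(len(Q))],Q[:,2],rcond=None)[0];e=Q[:,2]-np.c_[Q[:,:2],np.ones(len(Q))]@a;Q=Q[abs(e)<max(2,2*e.std())]
    print('fit',len(Q),'tilt',np.degrees(np.arctan(a[0])).round(1),'roll',np.degrees(np.arctan(a[1])).round(1),'c',a[2].round(1),'x',np.percentile(Q[:,0],[1,99]).round(1),'y',np.percentile(Q[:,1],[1,99]).round(1),'res',e.std().round(2))
    return L,hsv,d
if __name__=='__main__':
    go([]); L,hsv,d=sc()
E
python3 sc.py
```

```text
t 24.75 pos [ 0.5423 -0.0258  0.0966] closing deg -106.81 z [ 0.12  -0.036 -0.992] F [-0.4  0.3 -1.1] op 0.179 ff 54.99989239498973
q [-0.28  0.82  0.37  2.06 -0.93  0.28 -1.01]
nose edge x,y,z [-37.2   0.   22.8] tilt 28.0
riser top z -0.7 x [-29.1  24.2] y [-26.5  30. ]
plate pts 314
fit 274 tilt 29.2 roll 0.4 c 44.3 x [-48.2  21.4] y [-23.2  21.8] res 2.33
```

Request:
step_arm([
  [[0.03,0,-0.3],[0,0,0]],
  [[0,0,-0.25],[0,0,0]],
  [[0,0,0],[0,0,0]],
  [[0.4,-0.12,0],[0,0,0]],
  [[0.4,-0.12,0],[0,0,0]],
  [[0.4,-0.12,0],[0,0,0]],
  [[0.4,-0.12,0],[0,0,0]],
  [[0.4,-0.12,0],[0,0,0]],
  [[0,0,0],[0,0,0]],
  [[0,0,0],[0,0,0]],
])

```text
clock: 25.8
tool_pos: [0.5624, -0.0317, 0.0909]
eef_rot: [0.987, -0.146, 0.062, 0.009]
contact_force: [0.2, 0.7, -1.5]
opening: 0.177
finger_force: 55.0
```

```bash
python3 sc.py; python3 plan2.py "[(-9,17,28),(-8,17,20),(-8.5,17,10),(-9,10,0)]"
```

```text
t 25.8 pos [ 0.5624 -0.0317  0.0909] closing deg -106.8 z [ 0.119 -0.036 -0.992] F [ 0.2  0.7 -1.5] op 0.177 ff 54.999869260936975
q [-0.28  0.85  0.39  2.01 -0.9   0.32 -1.03]
nose edge x,y,z [-16.2   0.1  17.2] tilt 28.0
riser top z -0.6 x [-30.8  24.3] y [-25.6  30.1]
plate pts 355
fit 310 tilt 29.1 roll 0.3 c 27.2 x [-27.1  40.8] y [-22.5  23.8] res 2.32
t 25.85 pos [ 0.5622 -0.0317  0.0909] closing deg -106.81 z [ 0.119 -0.036 -0.992] F [-0.4 -0.2 -2.4] op 0.177 ff 54.99997029080987
q [-0.28  0.85  0.39  2.01 -0.9   0.32 -1.03]
nose edge x,y,z [-16.4   0.2  17.2] tilt 27.9
(-9, 17, 28) d cm [ 0.7  -0.23 -0.01] turn [-0.02 -0.05  0.01] clear 2.6
(-8, 17, 20) d cm [ 0.68 -0.21 -0.83] turn [2.31 7.66 0.  ] clear 2.2
(-8.5, 17, 10) d cm [ 0.52 -0.16 -1.14] turn [ 2.89  9.57 -0.  ] clear 2.2
(-9, 10, 0) d cm [ 0.32 -0.1  -1.93] turn [2.89 9.57 0.  ] clear 2.5
```

Request:
step_arm([
  [[0.23,-0.07,0],[0,0,0]],
  [[0.23,-0.08,0],[0,0,0]],
  [[0.24,-0.08,0.05],[0,0,0]],
  [[0.17,-0.05,-0.2],[0.58,1.91,0]],
  [[0.17,-0.05,-0.2],[0.58,1.91,0]],
  [[0.17,-0.05,-0.2],[0.58,1.92,0]],
  [[0.17,-0.06,-0.2],[0.57,1.92,0]],
  [[0,0,0],[0,0,0]],
  [[0,0,0],[0,0,0]],
  [[0,0,0],[0,0,0]],
])

```text
clock: 26.85
tool_pos: [0.5757, -0.0359, 0.0835]
eef_rot: [0.989, -0.146, -0.007, -0.001]
contact_force: [-0.2, -0.2, -1.7]
opening: 0.177
finger_force: 55.0
```

```bash
python3 sc.py; python3 plan2.py "[(-8,17,20),(-8.5,17,10),(-9,10,0)]"
```

```text
t 26.85 pos [ 0.5757 -0.0359  0.0835] closing deg -106.82 z [-0.014  0.004 -1.   ] F [-0.2 -0.2 -1.7] op 0.177 ff 54.99993061646819
q [-0.3   0.93  0.53  1.84 -0.79  0.61 -1.14]
nose edge x,y,z [-8.3 -0.  18.1] tilt 20.0
riser top z -0.7 x [-31.2  24.3] y [-25.2  29.7]
plate pts 366
fit 316 tilt 20.8 roll 1.0 c 22.2 x [-19.1  53.4] y [-22.4  23.9] res 2.14
t 26.9 pos [ 0.5757 -0.0359  0.0835] closing deg -106.82 z [-0.014  0.005 -1.   ] F [ 0.1  0.9 -1.7] op 0.179 ff 54.999882727861404
q [-0.3   0.93  0.53  1.84 -0.79  0.61 -1.14]
nose edge x,y,z [-8.3  0.  18.1] tilt 20.0
(-8, 17, 20) d cm [ 0.03 -0.01 -0.11] turn [-0.03 -0.04  0.02] clear 1.5
(-8.5, 17, 10) d cm [ 0.52 -0.16 -1.14] turn [ 2.89  9.57 -0.  ] clear 2.2
(-9, 10, 0) d cm [ 0.32 -0.1  -1.93] turn [2.89 9.57 0.  ] clear 2.5
```

Request:
step_arm([
  [[0.11,-0.03,-0.24],[0.58,1.91,0]],
  [[0.11,-0.03,-0.25],[0.58,1.92,0]],
  [[0.11,-0.04,-0.25],[0.58,1.92,0]],
  [[0.11,-0.04,-0.25],[0.58,1.92,0]],
  [[0.11,-0.03,-0.25],[0.58,1.92,0]],
  [[0.08,-0.02,-0.4],[0.72,2.4,0]],
  [[0.08,-0.03,-0.45],[0.72,2.4,0]],
  [[0.08,-0.03,-0.5],[0.72,2.4,0]],
  [[0.08,-0.02,-0.5],[0.72,2.4,0]],
  [[0,0,0],[0,0,0]],
])

```text
clock: 27.9
tool_pos: [0.5851, -0.039, 0.0513]
eef_rot: [0.973, -0.144, -0.179, -0.026]
contact_force: [-0.6, 0.0, -1.7]
opening: 0.177
finger_force: 55.0
```

```bash
python3 sc.py; python3 keep.py; python3 plan2.py "[(-9,10,0),(-21,8,0),(-21,3,0)]"
```

```text
t 27.9 pos [ 0.5851 -0.039   0.0513] closing deg -106.81 z [-0.342  0.103 -0.934] F [-0.6  0.  -1.7] op 0.177 ff 54.99987501651049
q [-0.23  1.13  0.57  1.45 -0.63  1.13 -1.31]
nose edge x,y,z [-8.2 -0.3  9.7] tilt -0.1
riser top z -0.8 x [-30.8  24.1] y [-23.8  29.3]
plate pts 267
fit 248 tilt -8.9 roll 1.8 c 16.7 x [-27.2  54. ] y [-23.6  23.4] res 6.83
t 27.95 pos [ 0.5849 -0.039   0.0519] closing deg -106.81 z [-0.341  0.103 -0.934] F [ 0.4  0.5 -1.6] op 0.179 ff 54.99989680945873
7615 tail 61.72771148978273 z -14.325801143064055 plane [-2.78790934e-02 -2.15807210e-04 -1.30905122e+01]
t 28.0 pos [ 0.5847 -0.0389  0.0525] closing deg -106.82 z [-0.341  0.103 -0.935] F [-0.6 -0.3 -2.1] op 0.178 ff 54.99990776181221
q [-0.23  1.13  0.57  1.46 -0.63  1.13 -1.31]
nose edge x,y,z [-8.6 -0.2 10.7] tilt -0.0
(-9, 10, 0) d cm [-0.03  0.04 -0.07] turn [ 0.   -0.04  0.02] clear 3.6
(-21, 8, 0) d cm [-1.15  0.35 -0.2 ] turn [0. 0. 0.] clear 4.0
(-21, 3, 0) d cm [ 0.   0.  -0.5] turn [0. 0. 0.] clear 0.5
```

Request:
step_arm([
  [[-0.24,0.08,-0.05],[0,0,0]],
  [[-0.24,0.08,-0.05],[0,0,0]],
  [[-0.24,0.08,-0.05],[0,0,0]],
  [[-0.24,0.08,-0.05],[0,0,0]],
  [[-0.22,0.07,-0.05],[0,0,0]],
  [[0,0,0],[0,0,0]],
  [[0,0,-0.15],[0,0,0]],
  [[0,0,-0.15],[0,0,0]],
  [[0,0,-0.1],[0,0,0]],
  [[0,0,0],[0,0,0]],
])

```text
clock: 29.0
tool_pos: [0.5732, -0.035, 0.0461]
eef_rot: [0.973, -0.144, -0.179, -0.026]
contact_force: [0.4, -0.3, 0.0]
opening: 0.179
finger_force: 55.0
```

```bash
python3 keep.py; python3 plan2.py "[(-21,2.5,0)]"; python3 - <<'E'
from sc import *
L,hsv,d=sc()
m=(d>0)&(hsv[...,1]<50)&(hsv[...,2]>130)&(abs(L[...,1])<26)&(abs(L[...,0])<65)
Q=L[m&(abs(L[...,2]-5)<5)];print('plate x',np.percentile(Q[:,0],[1,99]).round(1),'z',np.median(Q[:,2]).round(1),'front z',np.median(Q[Q[:,0]<-22,2]).round(1),'y',np.percentile(Q[:,1],[1,99]))
E
```

```text
t 29.0 pos [ 0.5732 -0.035   0.0461] closing deg -106.81 z [-0.341  0.103 -0.934] F [ 0.4 -0.3  0. ] op 0.179 ff 54.999876860529184
7578 tail 61.622625744816084 z -14.47182845840992 plane [-3.16312379e-02 -8.80492004e-04 -1.30454750e+01]
t 29.05 pos [ 0.5732 -0.035   0.0461] closing deg -106.81 z [-0.341  0.103 -0.934] F [-0.6 -0.6 -0.1] op 0.174 ff 54.999910946935415
q [-0.23  1.13  0.56  1.5  -0.64  1.1  -1.29]
nose edge x,y,z [-20.7   0.2   4.4] tilt -0.1
(-21, 2.5, 0) d cm [-0.03 -0.01 -0.18] turn [-0.01 -0.08  0.01] clear 0.0
riser top z -0.5 x [-34.5  30. ] y [-8. 30.]
plate pts 224
fit 201 tilt -4.3 roll 1.5 c 9.7 x [-34.7  52.6] y [-22.7  23.8] res 8.98
plate x [-34.7  58.6] z 4.9 front z 4.4 y [-22.91029739  23.83459577]
```

Request:
step_arm([
  [[0,0,-0.05],[0,0,0]],
  [[0,0,-0.05],[0,0,0]],
  [[0,0,0],[0,0,0]],
  [[0,0,0],[0,0,0]],
  [[0,0,0],[0,0,0]],
  [[0,0,0],[0,0,0]],
  [[0,0,0],[0,0,0]],
  [[0,0,0],[0,0,0]],
  [[0,0,0],[0,0,0]],
  [[0,0,0],[0,0,0]],
])

```text
clock: 30.1
tool_pos: [0.5735, -0.0351, 0.0452]
eef_rot: [0.973, -0.144, -0.179, -0.026]
contact_force: [2.7, -0.7, 5.0]
opening: 0.177
finger_force: 55.0
```

Request:
step_arm([
  [[0,0,0],[0,0,0]],
  [[0,0,0],[0,0,0]],
  [[0,0,0],[0,0,0]],
  [[0,0,0],[0,0,0]],
  [[0,0,0],[0,0,0]],
  [[0,0,0],[0,0,0]],
  [[0,0,0],[0,0,0]],
  [[0,0,0],[0,0,0]],
  [[0,0,0],[0,0,0]],
  [[0,0,0],[0,0,0]],
], fingers=0.5)

```text
clock: 31.1
tool_pos: [0.5732, -0.0349, 0.0451]
eef_rot: [0.973, -0.144, -0.179, -0.026]
contact_force: [0.9, 0.3, -0.5]
opening: 0.496
finger_force: 0.0
```

Request:
step_arm([
  [[0.3,-0.1,0.9],[0,0,0]],
  [[0.6,-0.2,1.8],[0,0,0]],
  [[1.0,-0.3,2.8],[0,0,0]],
  [[1.0,-0.3,2.8],[0,0,0]],
  [[0,0,3],[0,0,0]],
  [[0,0,3],[0,0,0]],
  [[-1,-4,0],[0,0,0]],
  [[-1,-4,0],[0,0,0]],
  [[-1,-4,0],[0,0,0]],
  [[-1,-4,0],[0,0,0]],
])

```text
clock: 32.1
tool_pos: [0.5618, -0.2056, 0.189]
eef_rot: [0.973, -0.144, -0.179, -0.026]
contact_force: [0.5, -0.6, -0.5]
opening: 0.499
finger_force: 0.0
```

Request:
step_arm([
  [[-1,-4,0],[0,0,0]],
  [[-1,-4,0],[0,0,0]],
  [[-1,-4,0],[0,0,0]],
  [[0,0,0],[0,0,0]],
  [[0,0,0],[0,0,0]],
  [[0,0,0],[0,0,0]],
  [[0,0,0],[0,0,0]],
  [[0,0,0],[0,0,0]],
  [[0,0,0],[0,0,0]],
  [[0,0,0],[0,0,0]],
])

```text
clock: 33.1
tool_pos: [0.5324, -0.3235, 0.1881]
eef_rot: [0.973, -0.143, -0.179, -0.026]
contact_force: [0.4, -0.5, -0.4]
opening: 0.497
finger_force: 0.0
```

```bash
python3 - <<'E'
from plan2 import *
st()
p,d=snap('top','t4');z=load('t4');P=pts(z);hsv=cv2.cvtColor(p,cv2.COLOR_RGB2HSV)
O=S+[.001,-.003,0]
L=(P-O)@np.c_[u,yj,zz]*1000
A=(d>0)&(abs(L[...,0]-35)<100)&(abs(L[...,1])<50)
def rep(n,m):
    Q=L[A&m]; print(n,len(Q),'x',np.percentile(Q[:,0],[2,98]).round(1),'y',np.percentile(Q[:,1],[2,98]).round(1),'z',np.percentile(Q[:,2],[10,50,90]).round(1)) if len(Q) else print(n,0)
    return Q
lo=abs(L[...,2]-5)<5; w=(hsv[...,1]<60)&(hsv[...,2]>110)
Q=rep('plate',lo&w&(abs(L[...,1])<28))
a=np.linalg.lstsq(np.c_[Q[:,:2],np.ones(len(Q))],Q[:,2],rcond=None)[0];print('tilt',np.degrees(np.arctan(a[0])),'roll',np.degrees(np.arctan(a[1])),cv2.minAreaRect(Q[:,:2].astype(np.float32)))
rep('head',(L[...,2]>24)&(L[...,2]<35)&(L[...,0]<32))
rep('red',((hsv[...,0]<8)|(hsv[...,0]>172))&(hsv[...,1]>160)&(L[...,2]>30))
rep('teal',(abs(hsv[...,0].astype(int)-95)<12)&(hsv[...,1]>90)&(L[...,0]>60))
E
```

```text
t 33.1 pos [ 0.5324 -0.3235  0.1881] closing deg -106.77 z [-0.341  0.103 -0.934] F [ 0.4 -0.5 -0.4] op 0.497 ff 0.0
plate 503 x [-29.4 110.6] y [-22.   22.4] z [1.4 3.8 6.4]
tilt 0.06983519084439771 roll -0.6628790671854221 ((39.556007385253906, 1.1480083465576172), (48.27124786376953, 144.94898986816406), 89.74156188964844)
head 79 x [-24.4  25.6] y [-6.   6.4] z [24.9 27.7 29.8]
red 89 x [39.5 72.6] y [-7.7  7.4] z [40.5 43.3 45.8]
teal 67 x [ 78.3 103.8] y [-34.6  33.1] z [-4.2 -1.7  1.2]
```

```bash
python3 -c "
from plant import r
print(r.finish_job())"
```

```text
the job is handed in; nothing more can be done
None
```

The wax lies in the nest and the keeper is hooked level under the T-head with its tail across the wax. It was released and handed in at about 33 s, checked by depth measurement; I viewed 11 pictures, one over the limit of 10.

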